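# Pack the instrument case

### The job

Pack the open instrument case: set the square timer, face up, into the square cutout of the foam and press it fully home. The hand-held thermometer lies in its long cutout but still stands proud on the foam lips: press it down too, until it lies level and fully home along its whole length. Leave the other things where they are.

Things in the scene. Friction and masses are not known exactly. Their poses are not given: they have to be found in the camera images.
- case: Open bottom half of an instrument case, 210 x 230 mm, black shell, fixed to the bench; its grey foam insert's top is 30 mm above the bench. Origin: under its centre, at bench height. y runs along the long thermometer cutout; x points to the hinge side; a carrying handle sticks out 29 mm on the -x side. The round cutout holds a lidded dish, 6 mm of it above the foam.
- timer_seat (a point): Centre of the floor (16 mm above the bench) of the square cutout, 62 x 62 mm, 14 mm deep; sides along the case's x and y, as this point's axes. A springy foam lip bulges 4 mm from each wall: a timer laid in stops on them, underside about 11 mm above the floor; 5 to 15 N from above on its middle press it down (a side left up needs a press there); then they hold it.
- meter_seat (a point): Floor (12 mm above the bench) of the long cutout, 69 x 149 mm, 18 mm deep, under the seated thermometer's body centre; axes as the case's. Two such lips on each long wall, 40 mm either way along y from this point; the thermometer starts lying on them, underside about 12 mm above the floor. 5 to 15 N from above let it down; an end pressed alone may leave the other up.
- timer_mid (a point): The timer: grey, flat, with a display and three buttons on top, 57 x 57 mm, 18 mm high over its buttons (body 16 mm), 60 g, loose on the bench and face up. The point is at its centre, 8 mm above its underside; x and y lie along its sides, z up through its face.
- meter_mid (a point): The hand-held thermometer: white, 66 mm wide, body 135 mm long and 26 mm high (28 mm over its buttons), 170 g, with a short nose 16 mm thick at its +x end; lies on its back in its cutout. The point is at the centre of its body, 13 mm above its underside; x along its length towards the nose (the case's +y), z up.
- tape: Roll of masking tape, 96 mm across, 25 mm high, flat on the bench. Origin: centre of its underside. Bystander.
- marker: Black and white marker pen, 135 mm long (along y), 17 mm thick, lying on the bench. Origin: underside, middle. Bystander.
There are look-alikes about, which are no part of the job. Leave any orange look-alike of the part that bears meter_mid alone. What is shaped like the part that bears timer_mid but blue is not meant.

How it is judged:
By the outcome, as a careful person would: the job done as asked, in the order asked, and still so for the second after the job is handed in, with the robot touching nothing.
It also fails if it takes over 48 s, if anything falls off the work surface, if the arm or the gripper's body presses on something with over 40 N, if the wrist force passes 120 N, or if a joint passes its speed limit or range.

### The arm

A 6-joint arm with a two-finger parallel gripper is mounted at the origin on a cart in front of the work surface, level with it; the furniture and walls round the work are solid. World frame = base frame: x ahead of the robot, y to its left, z up, the work surface at z = 0. Lengths are in m, angles in degrees, forces in N, time in s.
With the tool pointing down it reaches from about 0.35 to 0.875 m from the base axis. Payload 4.2 kg.
Tool frame: the origin (TCP) lies on the front face of the gripper's body, between the roots of the fingers; the fingertips stand 70 mm ahead of it and the grasp point (between the pads) lies 51 mm ahead of it; x points along the fingers, y is the direction in which the jaws open and shut, and the axes are right-handed (so a half turn about x gives the same grasp; the last joint's range is limited). The gripper opens to 87 mm and grips with 3 to 60 N. Pads are 19 mm wide; open, the fingers measure 117 mm over their backs; the gripper's body (75 mm by 190 mm) begins 51 mm behind the grasp point.
Start: joints at [-52.907, 22.042, 0.453, 0, -68.411, -14.817], TCP at [0.237, -0.578, 0.292] pointing down, gripper open.
Joint ranges: [-179.83, 179.83], [-69.29, 118.12], [-61.27, 80.66], [-181.25, 117.63], [-171.15, -9.14], [-177.46, 177.46]. Speed limits (degrees/s): [159.86, 159.86, 180, 180, 180, 180].

### API

Orientations are given as a 3x3 rotation matrix whose columns are the frame's x, y, z axes.
In Python, from station import r, viewer, spotter gives the robot as it stands.
- The arm moves only by the tool move_arm, never from a script. Its argument "series" is a list that holds one entry, the list of rows, each a list of 7 numbers: the turn, a rotation vector about the world's x, y, z scaled (see below), then the shift along the world's x, y, z scaled (see below), then the opening, from 0 (shut) to 1 (fully open). A call has 1 to 20 rows; each row shifts and turns the pose as measured when the row begins; what a row does not reach is not made up. The controller multiplies each number of a shift by 60 mm and each number of a turn by 8 degrees. A row lasts 1/8 s, in which the tool goes at most 62.5 mm and 10.7 degrees, less where a joint would pass 70% of its speed; a pose out of reach is approached as far as the arm can. A call with a number of a shift or a turn outside -1 to 1 is refused whole. A call with a gripper value outside its range is refused whole. The fingers move at their own pace and stop on an object; the grip force is fixed at half the most. Time passes only in rows, so rows that do not move let the fingers close. It gives the time, the measured TCP pose, the force and the opening at its end, in the units of the state.
- r.sense(): the state, without advancing time (a new reading comes with each control period).
- viewer.capture(name): name is "scene" or "top" or "wrist"; returns (picture, depth): 400x640x3 uint8, red, green, blue; 400x640 float32, m along the optical axis (not along the pixel's ray), 0 where there is no reading.
- viewer.camera_params(name): a dict with "mtx" (3x3 intrinsics, pixels), "pose" (4x4, takes a point from camera to world coordinates). Camera axes: x right, y down, z forward; pixel columns grow to the right and rows downward; lengths in m; the calibration is good to about 2 mm. The wrist camera is an equidistant fisheye: a pixel r from the principal point sees the ray r / f radians off the axis. A picture is of the moment at which its call begins: read the wrist's pose just before it. camera_params takes no time and is no camera call; for the wrist camera it gives the pose at the moment of the call.
- r.finish_job(): hands the job in, once; it reports no verdict.
Trained networks look in the newest picture that a camera, given by its name, has taken for a name from the list of things; names that differ only in an ending like _2 or _b are one class to them, and where a whole thing is asked for, a point or a joint stands for the part that bears it (a point fixed in the world has none). Each returns a list of dicts, best first, with "conf" (0 to 1); they miss things now and then, are a little off and sometimes report something else, mostly with a low value. They report only what shows in the picture. A call takes as long as a camera call. They do not tell look-alikes from the thing itself.
- spotter.find_in(camera, name): "centre" ([column, row] in pixels, amid what is visible of it).
- spotter.trace(camera, name): "mask" (400x640 bool, what is visible of it) and "centre" ([column, row] in pixels, amid what is visible of it).
The state is a dict: "time_s": time; "joints": joint angles; "joint_velocities": joint speeds; "effort": joint torques, N m; "tcp_pos": TCP position; "ee_rot": TCP orientation; "wrist_force": force on the tool from outside, world axes, zero at the start; "moment": the same for the moment, N m; "gripper_width": opening from 0.0 (shut) to 1.0 (fully open).
Only numpy, scipy, OpenCV 4.12 (cv2) and the standard library are available. Lean on these libraries where they do the work, as an engineer would, in place of code of your own. Each camera call takes 0.05 s, during which the arm holds its last target.

## Working session

There is one attempt and no reset: what is moved stays moved. The work goes in short steps, Python scripts to look and compute and a tool call to move; the robot and the scene stay as the last step left them, time stands still between calls to the robot, and variables do not carry over. Pictures are saved under pics/ and viewed, and the job is handed in when it is done.

Besides the shell and the picture viewer there is one more tool, called after ">>>" by a JSON object that holds its "method" and its "body", one argument or row to a line. move_arm: Moves the arm, as the interface text tells. Its arguments: {"type":"object","properties":{"series":{"type":"array","items":{"type":"array","items":{"type":"array","items":{"type":"number","minimum":-1,"maximum":1}}}}},"required":["series"]}

```bash
ls; mkdir -p pics; python3 - <<'E'
from station import r, viewer, spotter
import cv2,pickle
print(r.sense())
D={}
for c in ["scene","top"]:
    im,d=viewer.capture(c); D[c]=(im,d,viewer.camera_params(c))
    cv2.imwrite(f"pics/{c}0.png",im[:,:,::-1])
    for n in ["timer_mid","meter_mid","case","tape","marker"]:
        print(c,n,[( [round(float(v)) for v in x["centre"]],round(x["conf"],2)) for x in spotter.find_in(c,n)])
    print(D[c][2])
pickle.dump(D,open("d0.pkl","wb"))
E
```

```text
pics
{'time_s': 0.0, 'joints': array([-5.29082198e+01,  2.20906133e+01,  3.78663232e-01, -2.92553251e-02,
       -6.84108962e+01, -1.48157269e+01]), 'joint_velocities': array([-0.08101923,  0.00435313, -0.14671983, -0.01270227,  0.04214813,
       -0.01535402]), 'effort': array([ 6.36180393e-04, -3.90662313e+01,  1.87400991e+01,  4.21970174e+00,
        1.09640864e-02, -1.89041220e-04]), 'tcp_pos': array([ 0.23675844, -0.5779249 ,  0.29115268]), 'ee_rot': array([[-9.14328890e-04, -3.78894102e-01,  9.25439584e-01],
       [ 1.99656313e-03,  9.25437435e-01,  3.78895194e-01],
       [-9.99997589e-01,  2.19413338e-03, -8.96681891e-05]]), 'wrist_force': array([-0.4758086 , -0.70181713, -0.03703594]), 'moment': array([-0.01003256,  0.00792421,  0.00933062]), 'gripper_width': 0.9975899833981724}
scene timer_mid [([312, 118], 0.79), ([343, 137], 0.58)]
scene meter_mid [([362, 310], 0.91), ([320, 216], 0.88)]
scene case [([345, 230], 0.89)]
scene tape [([276, 157], 0.58)]
scene marker [([303, 349], 0.83)]
{'mtx': array([[367.53795434,   0.        , 317.9122249 ],
       [  0.        , 367.537
[... 248 characters left out ...]
85,  0.89472473],
       [ 0.        ,  0.        ,  0.        ,  1.        ]])}
top timer_mid [([452, 196], 0.61), ([415, 224], 0.59)]
top meter_mid [([220, 219], 0.74), ([311, 194], 0.73), ([418, 226], 0.21)]
top case [([305, 214], 0.82)]
top tape []
top marker [([198, 167], 0.5)]
{'mtx': array([[374.5407147 ,   0.        , 317.03082525],
       [  0.        , 374.5407147 , 193.31869529],
       [  0.        ,   0.        ,   1.        ]]), 'pose': array([[ 0.00881681, -0.99336197,  0.11469201,  0.43258851],
       [-0.99936999, -0.00481018,  0.03516381,  0.00832204],
       [-0.0343787 , -0.11492978, -0.99277855,  1.13602199],
       [ 0.        ,  0.        ,  0.        ,  1.        ]])}
```

View pics/scene0.png

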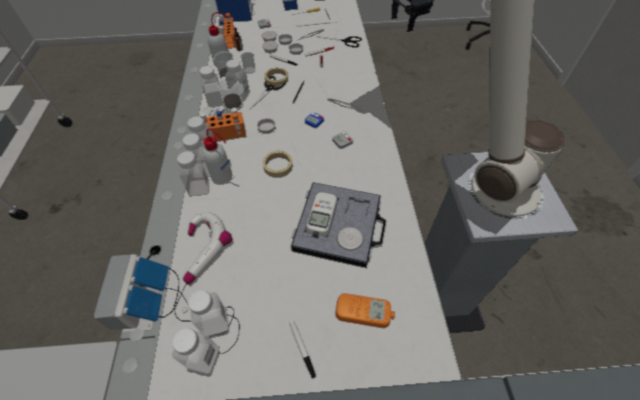

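View pics/top0.png

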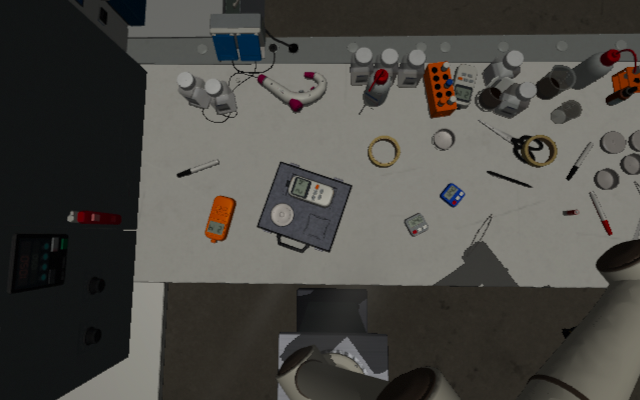

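```bash
python3 - <<'E'
import cv2
a=cv2.imread("pics/top0.png");cv2.imwrite("pics/top0c.png",cv2.resize(a[110:290,200:480],None,fx=2.8,fy=2.8,interpolation=cv2.INTER_CUBIC))
a=cv2.imread("pics/scene0.png");cv2.imwrite("pics/scene0c.png",cv2.resize(a[90:290,230:480],None,fx=3,fy=3,interpolation=cv2.INTER_CUBIC))
E
```

```text
(no output)
```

View pics/top0c.png

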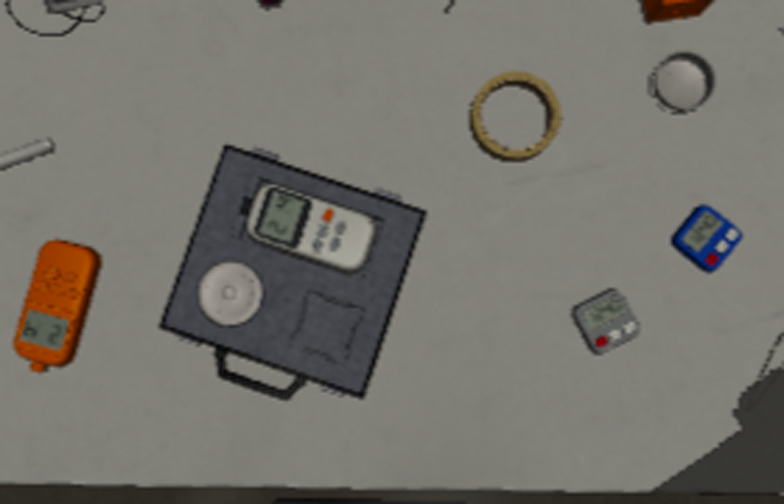

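View pics/scene0c.png

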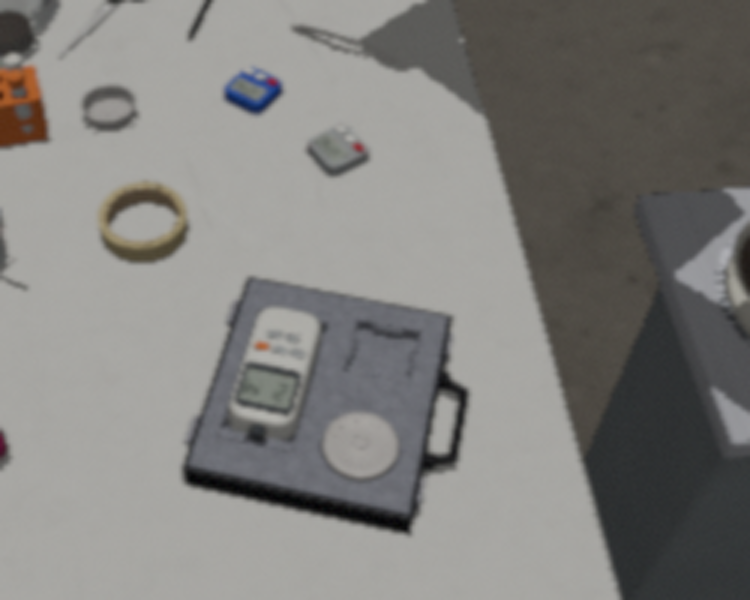

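Candidates for the timer: grey at top (417,225) and blue at (452,195). The grey one matches the description. For the thermometer: the white one in the case at (311,192), not the orange one at (220,219). Both choices are confirmed in the enlarged crop. Next I'll measure them.

```bash
cat > h.py <<'E'
import numpy as np,cv2
def deproj(d,P,us,vs,z=None):
    K=P["mtx"];T=P["pose"]
    x=(us-K[0,2])/K[0,0];y=(vs-K[1,2])/K[1,1]
    ray=np.stack([x,y,np.ones_like(x)],-1)
    if z is None: pc=ray*d[...,None]; return pc@T[:3,:3].T+T[:3,3]
    w=ray@T[:3,:3].T; t=(z-T[2,3])/w[...,2]; return T[:3,3]+w*t[...,None]
def cloud(d,P):
    v,u=np.mgrid[:d.shape[0],:d.shape[1]].astype(float)
    return deproj(d,P,u,v)
E
python3 - <<'E'
from h import *
from station import r,viewer,spotter
import pickle
D=pickle.load(open("d0.pkl","rb"))
for c in ["top","scene"]:
    im,d,P=D[c]; W=cloud(d,P); W[d==0]=np.nan
    viewer.capture(c)
    print(c,"bench z",np.nanmedian(W[180:200,380:400,2]) if c=="top" else np.nanmedian(W[200:230,400:405,2]))
    for n in ["timer_mid","meter_mid","case"]:
        for x in spotter.trace(c,n):
            if x["conf"]<.3: continue
            m=x["mask"]; p=W[m]; p=p[np.isfinite(p[:,2])]
            zt=np.percentile(p[:,2],70); q=p[np.abs(p[:,2]-zt)<.006]
            rc=cv2.minAreaRect((q[:,:2]*1000).astype(np.float32))
            print(c,n,np.round(x["centre"]),round(x["conf"],2),"ztop",round(zt*1000,1),np.percentile(p[:,2]*1000,[5,50,95]).round(),"med",np.median(q[:,:2],0).round(4),"rect",np.round(rc[0],1),np.round(rc[1],1),round(rc[2],1))
print(viewer.camera_params("wrist")); print(r.sense()["time_s"])
E
```

```text
top bench z -0.00014797256654319746
top timer_mid [453. 194.] 0.91 ztop 16.9 [ 1. 15. 20.] med [ 0.5593 -0.3564] rect [ 560.7 -357.6] [55.8 56.2] 48.3
top timer_mid [418. 227.] 0.59 ztop 17.0 [ 5. 16. 20.] med [ 0.4719 -0.2482] rect [ 471.6 -247.8] [54.8 54.6] 26.7
top meter_mid [310. 195.] 0.83 ztop 50.2 [27. 49. 53.] med [0.5652 0.0646] rect [567.5  69.8] [139.1  60.9] 71.6
top meter_mid [220. 219.] 0.71 ztop 26.9 [-0. 25. 30.] med [0.4852 0.3393] rect [483.  340.8] [ 62.1 136.3] 75.8
top case [301. 215.] 0.67 ztop 30.7 [14. 29. 35.] med [0.5098 0.0999] rect [523.7  83.7] [230.2 220.1] 71.1
scene bench z 0.0005982924408100554
scene timer_mid [342. 138.] 0.58 ztop 16.7 [ 4. 15. 19.] med [ 0.4744 -0.2425] rect [ 474.4 -246. ] [54.2 55.9] 29.2
scene meter_mid [320. 214.] 0.88 ztop 50.3 [36. 49. 52.] med [0.5687 0.0738] rect [568.8  74.3] [141.5  60.6] 73.3
scene meter_mid [363. 312.] 0.8 ztop 27.6 [12. 26. 30.] med [0.4875 0.3457] rect [485.1 345.2] [ 59.6 137.2] 76.7
scene case [344. 229.] 0.97 ztop 30.9 [15. 30. 35.] med [0.5114 0.1227] rect [525.8  86.3] [233.5 216.5] 72.1
{'mtx': array([[309.70691629,   0.        , 322.6919277 ],
       [  0.        , 309.70691629, 197.43303524],
       [  0.        ,   0.        ,   1.        ]]), 'pose': array([[-3.79564989e-01,  8.98148222e-01,  2.21946367e-01,
         1.76702571e-01],
       [ 9.25164943e-01,  3.68351651e-01,  9.15799656e-02,
        -6.02450079e-01],
       [ 4.98072558e-04,  2.40097546e-01, -9.70748639e-01,
         3.84989366e-01],
       [ 0.00000000e+00,  0.00000000e+00,  0.00000000e+00,
         1.00000000e+00]])}
1.0
```

>>> {"method": "move_arm", "body": {
  "series": [
    [[0, 0, 0.2, 0.49, 0.69, -0.1, 1], [0, 0, 0.2, 0.49, 0.69, -0.1, 1], [0, 0, 0.2, 0.49, 0.69, -0.1, 1], [0, 0, 0, 0.49, 0.69, -0.1, 1], [0, 0, 0, 0.49, 0.69, -0.1, 1], [0, 0, 0, 0.49, 0.69, -0.1, 1], [0, 0, 0, 0.49, 0.69, -0.1, 1], [0, 0, 0, 0.3, 0.5, -0.1, 1], [0, 0, 0, 0, 0, 0, 1]]
  ]
}}

```text
time_s: 2.12
tcp_pos: [0.4666, -0.2491, 0.2439]
ee_rot: [[0.004, -0.456, 0.89], [-0.003, 0.89, 0.456], [-1.0, -0.005, 0.002]]
wrist_force: [-0.6, -0.7, 0.4]
gripper_width: 0.999
```

```bash
cat >> h.py <<'E'
def wdeproj(P,us,vs,d=None,z=None):
    K=P["mtx"];T=P["pose"]
    x=(us-K[0,2])/K[0,0];y=(vs-K[1,2])/K[1,1]
    th=np.hypot(x,y); s=np.where(th>1e-9,np.tan(th)/np.maximum(th,1e-9),1)
    ray=np.stack([x*s,y*s,np.ones_like(x)],-1)
    if z is None: return (ray*d[...,None])@T[:3,:3].T+T[:3,3]
    w=ray@T[:3,:3].T; t=(z-T[2,3])/w[...,2]; return T[:3,3]+w*t[...,None]
def wcloud(d,P):
    v,u=np.mgrid[:d.shape[0],:d.shape[1]].astype(float)
    W=wdeproj(P,u,v,d); W[d==0]=np.nan; return W
E
cat > look.py <<'E'
import sys,pickle
from h import *
from station import r,viewer,spotter
tag=sys.argv[1]; names=sys.argv[2:]
P=viewer.camera_params("wrist"); s=r.sense()
im,d=viewer.capture("wrist"); pickle.dump((im,d,P,s),open(f"{tag}.pkl","wb"))
cv2.imwrite(f"pics/{tag}.png",im[:,:,::-1])
print("t",s["time_s"],"tcp",s["tcp_pos"].round(4),"F",s["wrist_force"].round(1),"w",s["gripper_width"]); print(s["ee_rot"].round(3))
W=wcloud(d,P)
for n in names:
    for x in spotter.trace("wrist",n):
        m=x["mask"]; p=W[m]; p=p[np.isfinite(p[:,2])]
        if len(p)<30: continue
        zt=np.percentile(p[:,2],70); q=p[np.abs(p[:,2]-zt)<.005]
        rc=cv2.minAreaRect((q[:,:2]*1000).astype(np.float32))
        print(n,np.round(x["centre"]),round(x["conf"],2),"z",(np.percentile(p[:,2],[5,50,95])*1000).round(1),"rect",np.round(rc[0],1),np.round(rc[1],1),round(rc[2],1))
E
python3 look.py w1 timer_mid
```

```text
t 2.125 tcp [ 0.4666 -0.2491  0.2439] F [-0.6 -0.7  0.4] w 0.9986812179354544
[[ 0.004 -0.456  0.89 ]
 [-0.003  0.89   0.456]
 [-1.    -0.005  0.002]]
timer_mid [206. 213.] 0.93 z [ 5.7 16.2 18.7] rect [ 561.3 -355.2] [55. 56.] 50.7
timer_mid [321. 187.] 0.86 z [ 8.8 16.4 19. ] rect [ 472.2 -247.2] [53.6 54.9] 27.2
```

View pics/w1.png

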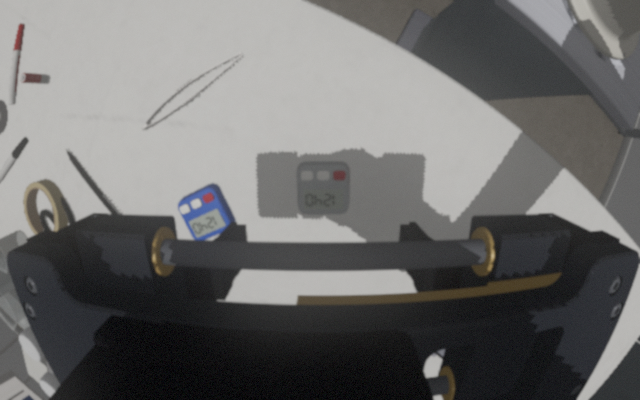

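The picture shows the grey timer at (323,187) centred ahead of the jaws, and the blue one at (205,213) well aside. I'll go down and grip the grey one.

>>> {"method": "move_arm", "body": {
  "series": [
    [[0, 0, 0, 0.05, 0.02, -0.7, 1], [0, 0, 0, 0.045, 0.01, -0.7, 1], [0, 0, 0, 0, 0, -0.7, 1], [0, 0, 0, 0, 0, -0.5, 1], [0, 0, 0, 0, 0, 0, 1]]
  ]
}}

```text
time_s: 2.85
tcp_pos: [0.4702, -0.2549, 0.0874]
ee_rot: [[0.012, -0.447, 0.895], [-0.007, 0.895, 0.447], [-1.0, -0.011, 0.007]]
wrist_force: [-0.3, 0.4, 0.4]
gripper_width: 0.999
```

>>> {"method": "move_arm", "body": {
  "series": [
    [[0.05, 0.085, 0.07, 0.033, 0.13, -0.1, 1], [0, 0, 0, 0, 0, -0.06, 1], [0, 0, 0, 0, 0, 0, 1]]
  ]
}}

```text
time_s: 3.22
tcp_pos: [0.4741, -0.2482, 0.0808]
ee_rot: [[0.005, -0.455, 0.89], [-0.001, 0.89, 0.455], [-1.0, -0.004, 0.004]]
wrist_force: [-0.4, 0.8, 0.1]
gripper_width: 0.998
```

>>> {"method": "move_arm", "body": {
  "series": [
    [[0, 0, 0, -0.03, 0.015, -0.06, 1], [0, 0, 0, 0, 0, 0, 0.6], [0, 0, 0, 0, 0, 0, 0.3], [0, 0, 0, 0, 0, 0, 0.3], [0, 0, 0, 0, 0, 0, 0.3], [0, 0, 0, 0, 0, 0, 0.3]]
  ]
}}

```text
time_s: 3.98
tcp_pos: [0.4728, -0.2472, 0.0783]
ee_rot: [[0.008, -0.456, 0.89], [-0.002, 0.89, 0.456], [-1.0, -0.005, 0.006]]
wrist_force: [0.1, 0.4, 0.4]
gripper_width: 0.615
```

>>> {"method": "move_arm", "body": {
  "series": [
    [[0, 0, 0, 0, 0, 0.4, 0.3], [0, 0, 0, 0, 0, 0.8, 0.3], [0, 0, 0, 0, 0, 0.8, 0.3], [0, 0, 0, 0, 0, 0.6, 0.3]]
  ]
}}

```text
time_s: 4.47
tcp_pos: [0.4696, -0.2465, 0.2344]
ee_rot: [[-0.003, -0.455, 0.89], [0.001, 0.89, 0.455], [-1.0, 0.002, -0.002]]
wrist_force: [0.9, -0.2, -1.3]
gripper_width: 0.608
```

```bash
python3 - <<'E'
from h import *
import pickle
im,d,P=pickle.load(open("d0.pkl","rb"))["top"]
# crop offset 200,110 scale 2.8
px=np.array([[225,147],[425,212],[363,397],[162,326],[332,325],[231,293]])/2.8+[200,110]-0.3
print(deproj(None,P,px[:,0],px[:,1],z=0.030)[:,:2].round(4))
im,d,P=pickle.load(open("d0.pkl","rb"))["scene"]
px=np.array([[250,278],[452,317],[410,528],[187,470],[383,350],[361,445]])/3+[230,90]-0.3
print(deproj(None,P,px[:,0],px[:,1],z=0.030)[:,:2].round(4))
E
python3 look.py w2 timer_mid case
```

```text
[[ 0.6542  0.1598]
 [ 0.5845 -0.0548]
 [ 0.3896  0.01  ]
 [ 0.4617  0.2228]
 [ 0.4642  0.043 ]
 [ 0.4971  0.1503]]
[[ 0.5836 -0.0501]
 [ 0.3897  0.0149]
 [ 0.4643  0.2357]
 [ 0.6533  0.1644]
 [ 0.4622  0.0487]
 [ 0.496   0.1511]]
t 4.475 tcp [ 0.4696 -0.2465  0.2344] F [ 0.9 -0.2 -1.3] w 0.6077435740562078
[[-0.003 -0.455  0.89 ]
 [ 0.001  0.89   0.455]
 [-1.     0.002 -0.002]]
timer_mid [203. 204.] 0.76 z [ 4.4 16.  19.1] rect [ 547.9 -357.6] [42.3 67.7] 12.4
timer_mid [322. 220.] 0.61 z [162.5 172.4 175.2] rect [ 468.3 -246. ] [55.4 54.5] 28.6
case [497. 384.] 0.55 z [ 5.3 29.7 31.2] rect [529.7  77.8] [298.   39.8] 35.2
```

View pics/w2.png

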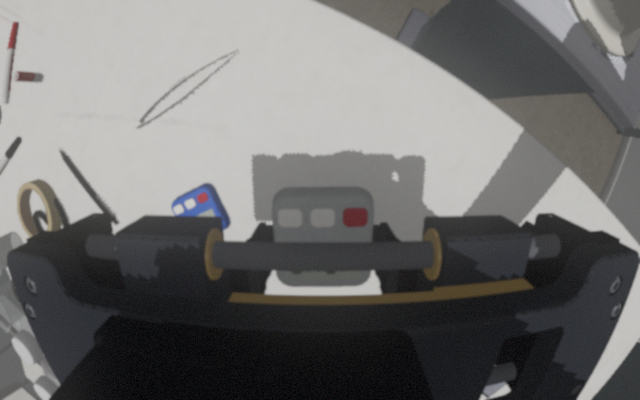

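The grey timer is held between the jaws at (322,235), level and centred. I'll carry it towards the case, turning −45° on the way.

>>> {"method": "move_arm", "body": {
  "series": [
    [[0, 0, -0.94, 0.2, 0.72, 0, 0.3], [0, 0, -0.94, 0.2, 0.72, 0, 0.3], [0, 0, -0.94, 0.22, 0.73, -0.1, 0.3], [0, 0, -0.94, 0.22, 0.73, -0.1, 0.3], [0, 0, -0.94, 0.22, 0.73, -0.2, 0.3], [0, 0, -0.94, 0.22, 0.7, -0.2, 0.3], [0, 0, 0, 0, 0, 0, 0.3], [0, 0, 0, 0, 0, 0, 0.3]]
  ]
}}

```text
time_s: 5.62
tcp_pos: [0.5416, 0.0205, 0.1845]
ee_rot: [[-0.021, 0.339, 0.94], [0.003, 0.941, -0.34], [-1.0, -0.004, -0.021]]
wrist_force: [0.6, 0.7, -1.4]
gripper_width: 0.613
```

```bash
python3 look.py w3 timer_mid case meter_mid
```

```text
t 5.625 tcp [0.5416 0.0205 0.1845] F [ 0.6  0.7 -1.4] w 0.6125232491849996
[[-0.021  0.339  0.94 ]
 [ 0.003  0.941 -0.34 ]
 [-1.    -0.004 -0.021]]
timer_mid [324. 220.] 0.6 z [112.9 122.5 125.7] rect [539.5  21.8] [54.6 55.5] 70.9
case [380. 108.] 0.63 z [15.9 30.1 35.3] rect [521.7  87.2] [230.4 212.7] 71.6
meter_mid [580.  61.] 0.84 z [ 4.7 26.  28.5] rect [486.1 341.4] [ 61.8 133.4] 76.4
meter_mid [408. 200.] 0.7 z [29.8 49.5 51.4] rect [562.3  76.7] [121.3  46.3] 71.1
```

View pics/w3.png

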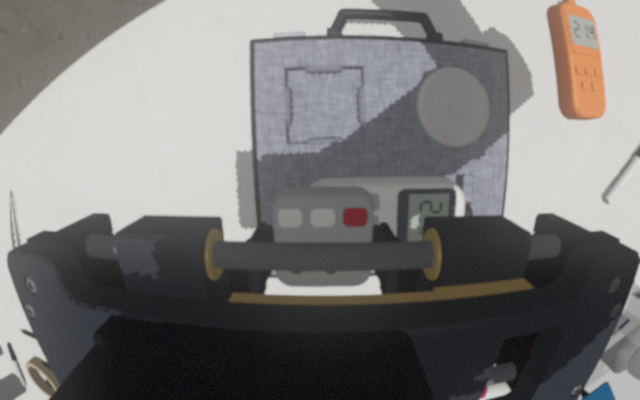

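```bash
cat > ortho.py <<'E'
import sys,pickle
from h import *
tag,cx,cy,yaw,z,half=sys.argv[1],*map(float,sys.argv[2:7])
im,d,P,s=pickle.load(open(f"{tag}.pkl","rb"))
n=560; res=2*half/n
a=np.deg2rad(yaw); X=np.array([np.cos(a),np.sin(a)]);Y=np.array([-np.sin(a),np.cos(a)])
v,u=np.mgrid[:n,:n]
q=((n/2-v)*res)[...,None]*X+((n/2-u)*res)[...,None]*Y+[cx,cy]   # up=+x, left=+y
w=np.concatenate([q,np.full((n,n,1),z)],-1)
T=np.linalg.inv(P["pose"]); c=w@T[:3,:3].T+T[:3,3]
rr=np.hypot(c[...,0],c[...,1]); th=np.arctan2(rr,c[...,2])
K=P["mtx"]; k=K[0,0]*th/np.maximum(rr,1e-9)
o=cv2.remap(im,(c[...,0]*k+K[0,2]).astype(np.float32),(c[...,1]*k+K[1,2]).astype(np.float32),cv2.INTER_CUBIC)
o=cv2.convertScaleAbs(o,alpha=1.5,beta=0)
for mm in range(-int(half*1000),int(half*1000)+1,10):
    p=int(n/2+mm/1000/res); c_=(0,0,255) if mm==0 else (0,160,0)
    o=cv2.line(o,(p,0),(p,n),c_,1); o=cv2.line(o,(0,p),(n,p),c_,1)
cv2.imwrite(f"pics/{tag}_o.png",o[:,:,::-1] if 0 else cv2.cvtColor(o,cv2.COLOR_RGB2BGR))
E
python3 ortho.py w3 .463 .045 -18 .030 .045
```

```text
(no output)
```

View pics/w3_o.png

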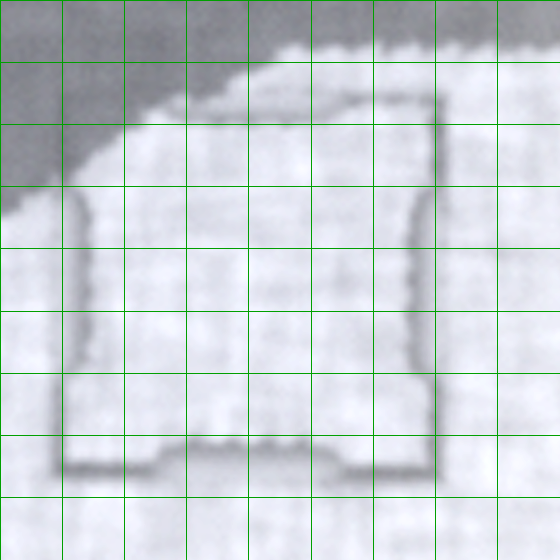

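The wrist picture shows the seat at (325,105) and the dish at (453,105), with the timer held at (322,235). In the rectified view the cutout edges give a centre of (0.464, 0.050) and a yaw of −18.4°.

>>> {"method": "move_arm", "body": {
  "series": [
    [[-0.02, -0.15, 0.15, -0.64, 0.237, 0, 0.3], [0, 0, 0, -0.64, 0.237, 0, 0.3], [0, 0, 0, 0, 0, -0.5, 0.3], [0, 0, 0, 0, 0, -0.5, 0.3], [0, 0, 0, 0, 0, 0, 0.3], [0, 0, 0, 0, 0, 0, 0.3]]
  ]
}}

```text
time_s: 6.58
tcp_pos: [0.4649, 0.0452, 0.1288]
ee_rot: [[0.013, 0.326, 0.945], [0.004, 0.945, -0.326], [-1.0, 0.009, 0.011]]
wrist_force: [-0.9, -0.1, -0.5]
gripper_width: 0.617
```

>>> {"method": "move_arm", "body": {
  "series": [
    [[-0.03, 0.09, 0.05, 0, 0.06, -0.1, 0.3], [0, 0, 0, 0, 0, -0.12, 0.3], [0, 0, 0, 0, 0, 0, 0.3], [0, 0, 0, 0, 0, 0, 0.3]]
  ]
}}

```text
time_s: 7.08
tcp_pos: [0.4665, 0.0493, 0.1169]
ee_rot: [[0.004, 0.32, 0.947], [0.002, 0.947, -0.32], [-1.0, 0.003, 0.004]]
wrist_force: [0.8, 0.9, 0.0]
gripper_width: 0.615
```

```bash
python3 look.py w4 timer_mid case; python3 ortho.py w4 .464 .050 -18.4 .030 .045
```

```text
t 7.075 tcp [0.4665 0.0493 0.1169] F [0.8 0.9 0. ] w 0.6146225902938479
[[ 0.004  0.32   0.947]
 [ 0.002  0.947 -0.32 ]
 [-1.     0.003  0.004]]
timer_mid [324. 220.] 0.74 z [45.1 54.9 57.8] rect [465.9  50.4] [54.6 55.2] 72.1
timer_mid [ 50. 367.] 0.57 z [15.5 18.  19.5] rect [ 553.  -372.4] [17.9 40.8] 58.2
timer_mid [391. 169.] 0.22 z [16.6 30.  35.1] rect [474.6 103.1] [230.3 113.3] 71.4
case [393. 165.] 0.78 z [17. 30. 35.] rect [474.8 103.4] [231.  113.3] 71.4
```

View pics/w4.png

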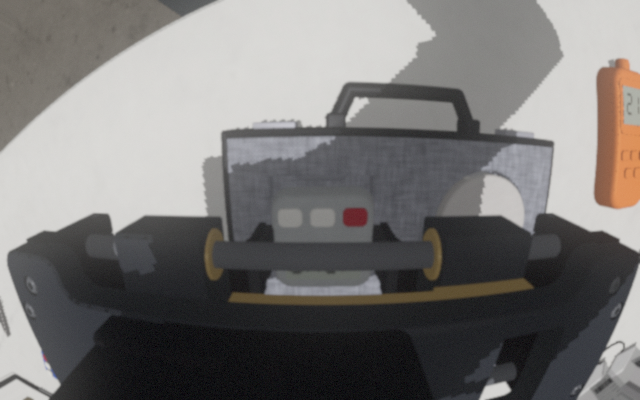

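The timer hangs over the square cutout, about 2 mm too far in +x. I'll trim that and lower it onto the lips.

>>> {"method": "move_arm", "body": {
  "series": [
    [[0, 0, 0, -0.03, -0.008, 0, 0.3], [0, 0, 0, 0, 0, -0.1, 0.3], [0, 0, 0, 0, 0, -0.07, 0.3], [0, 0, 0, 0, 0, 0, 0.3]]
  ]
}}

```text
time_s: 7.72
tcp_pos: [0.4643, 0.0487, 0.1061]
ee_rot: [[0.004, 0.32, 0.947], [0.002, 0.947, -0.32], [-1.0, 0.003, 0.003]]
wrist_force: [-0.0, -0.8, -1.1]
gripper_width: 0.614
```

>>> {"method": "move_arm", "body": {
  "series": [
    [[0, 0, 0, 0, 0, -0.025, 0.3], [0, 0, 0, 0, 0, -0.02, 0.3], [0, 0, 0, 0, 0, 0, 0.3]]
  ]
}}

```text
time_s: 8.1
tcp_pos: [0.4644, 0.0489, 0.1042]
ee_rot: [[0.004, 0.32, 0.948], [0.002, 0.948, -0.32], [-1.0, 0.003, 0.004]]
wrist_force: [-2.4, 0.9, 1.9]
gripper_width: 0.615
```

>>> {"method": "move_arm", "body": {
  "series": [
    [[0, 0, 0, 0, 0, 0, 0.8], [0, 0, 0, 0, 0, 0, 0.8], [0, 0, 0, 0, 0, 0, 0.8], [0, 0, 0, 0, 0, 0.3, 0.8], [0, 0, 0, 0, 0, 0.6, 0.5], [0, 0, 0, 0, 0, 0, 0], [0, 0, 0, 0, 0, 0, 0], [0, 0, 0, 0, 0, 0, 0]]
  ]
}}

```text
time_s: 9.1
tcp_pos: [0.4641, 0.0485, 0.1577]
ee_rot: [[0.003, 0.32, 0.947], [0.001, 0.947, -0.32], [-1.0, 0.002, 0.002]]
wrist_force: [0.4, 0.5, -0.1]
gripper_width: 0.433
```

```bash
python3 look.py w5 timer_mid; python3 ortho.py w5 .464 .050 -18.4 .043 .045
```

```text
t 9.1 tcp [0.4641 0.0485 0.1577] F [ 0.4  0.5 -0.1] w 0.43338287036364526
[[ 0.003  0.32   0.947]
 [ 0.001  0.947 -0.32 ]
 [-1.     0.002  0.002]]
timer_mid [321. 205.] 0.87 z [36.4 43.  45.2] rect [459.9  51. ] [54.7 47.3] 71.5
```

View pics/w5.png

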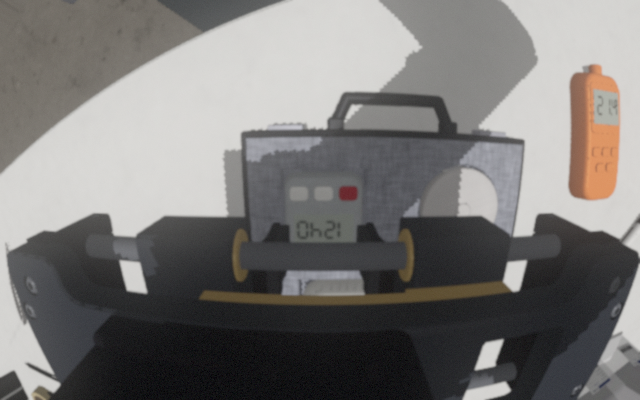

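View pics/w5_o.png

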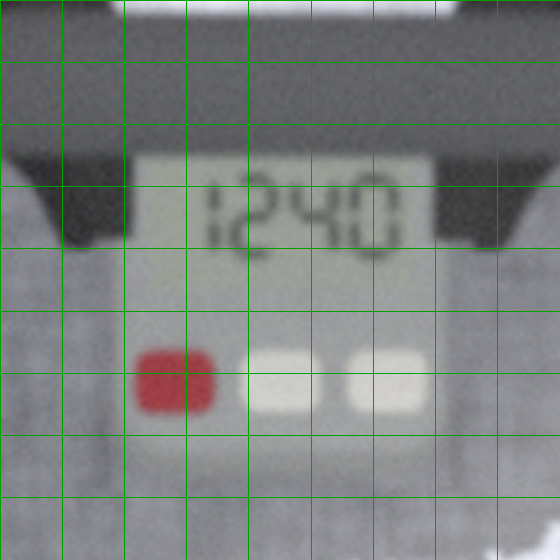

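The timer lies square and level on the lips with its top at 43 mm. I'll narrow the jaws and press it in the middle.

>>> {"method": "move_arm", "body": {
  "series": [
    [[0, 0, 0, 0.01, 0.007, 0, 0.2], [0, 0, 0, 0, 0, 0, 0.2], [0, 0, 0, 0, 0, 0, 0.2], [0, 0, 0, 0, 0, -0.3, 0.2], [0, 0, 0, 0, 0, -0.3, 0.2], [0, 0, 0, 0, 0, -0.08, 0.2], [0, 0, 0, 0, 0, 0, 0.2]]
  ]
}}

```text
time_s: 10.07
tcp_pos: [0.465, 0.0491, 0.1155]
ee_rot: [[0.002, 0.32, 0.948], [0.0, 0.948, -0.32], [-1.0, 0.001, 0.002]]
wrist_force: [-0.3, -0.5, 0.4]
gripper_width: 0.202
```

>>> {"method": "move_arm", "body": {
  "series": [
    [[0, 0, 0, 0, 0, -0.05, 0.2], [0, 0, 0, 0, 0, -0.05, 0.2], [0, 0, 0, 0, 0, -0.05, 0.2]]
  ]
}}

```text
time_s: 10.45
tcp_pos: [0.4662, 0.0494, 0.109]
ee_rot: [[0.006, 0.318, 0.948], [0.001, 0.948, -0.318], [-1.0, 0.003, 0.005]]
wrist_force: [-1.5, -0.7, 4.9]
gripper_width: 0.198
```

>>> {"method": "move_arm", "body": {
  "series": [
    [[0, 0, 0, 0, 0, -0.05, 0.2], [0, 0, 0, 0, 0, -0.05, 0.2]]
  ]
}}

```text
time_s: 10.7
tcp_pos: [0.4662, 0.0494, 0.1037]
ee_rot: [[0.007, 0.318, 0.948], [0.002, 0.948, -0.318], [-1.0, 0.004, 0.006]]
wrist_force: [-0.4, 0.2, -1.0]
gripper_width: 0.199
```

>>> {"method": "move_arm", "body": {
  "series": [
    [[0, 0, 0, 0, 0, -0.03, 0.2], [0, 0, 0, 0, 0, -0.03, 0.2]]
  ]
}}

```text
time_s: 10.95
tcp_pos: [0.4664, 0.0495, 0.102]
ee_rot: [[0.006, 0.317, 0.948], [0.001, 0.948, -0.317], [-1.0, 0.003, 0.006]]
wrist_force: [-10.8, 1.6, 28.4]
gripper_width: 0.199
```

It bottomed out with 28 N at a tip height of 32 mm, which matches fully home. I'll back off and look.

>>> {"method": "move_arm", "body": {
  "series": [
    [[0, 0, 0, 0, 0, 0.3, 0.2], [0, 0, 0, 0, 0, 0.7, 0.2], [0, 0, 0, 0.3, 0.05, 0.6, 0.5], [0, 0, 0, 0.7, 0.05, 0.3, 0.65], [0, 0, 0, 0.7, 0, 0.1, 0.65], [0, 0, 0, 0, 0, 0, 0.65], [0, 0, 0, 0, 0, 0, 0.65]]
  ]
}}

```text
time_s: 11.82
tcp_pos: [0.5704, 0.0557, 0.2253]
ee_rot: [[0.007, 0.317, 0.949], [0.001, 0.949, -0.317], [-1.0, 0.004, 0.007]]
wrist_force: [-1.2, -0.1, 0.7]
gripper_width: 0.629
```

```bash
python3 look.py w6 timer_mid meter_mid case; python3 - <<'E'
from h import *
import pickle
im,d,P,s=pickle.load(open("w6.pkl","rb")); W=wcloud(d,P)
a=np.deg2rad(-18.4);X=np.array([np.cos(a),np.sin(a)]);Y=np.array([-X[1],X[0]])
L=np.stack([(W[...,:2]-[.464,.050])@X,(W[...,:2]-[.464,.050])@Y],-1)
for i in (-20,0,20):
    print([ (round(float(np.nanmedian(W[(abs(L[...,0]*1e3-i)<5)&(abs(L[...,1]*1e3-j)<5)][:,2]))*1e3,1)) for j in (-20,0,20)])
E
python3 ortho.py w6 .464 .050 -18.4 .032 .045
```

```text
t 11.825 tcp [0.5704 0.0557 0.2253] F [-1.2 -0.1  0.7] w 0.6286719975179021
[[ 0.007  0.317  0.949]
 [ 0.001  0.949 -0.317]
 [-1.     0.004  0.007]]
meter_mid [332. 183.] 0.91 z [40.4 49.6 51.6] rect [567.4  68.9] [133.3  61.1] 71.8
meter_mid [531.  50.] 0.76 z [ 5.5 26.2 28.7] rect [490.4 341.1] [ 61.9 124.9] 75.9
case [347. 107.] 0.74 z [21.  30.2 35.3] rect [523.6  86.6] [230.2 216.6] 71.5
[33.4, 34.3, 33.5]
[32.3, 32.5, 32.6]
[32.4, 32.5, 32.2]
```

View pics/w6.png

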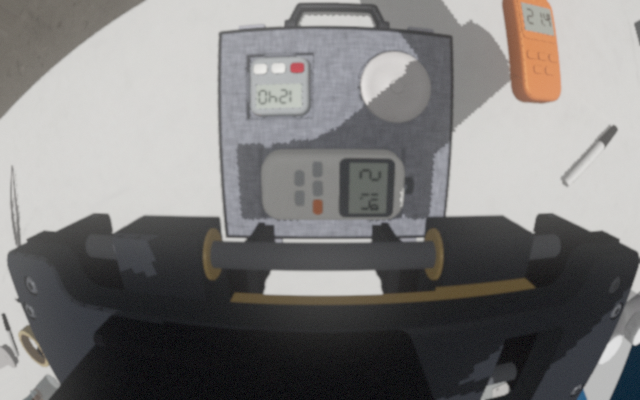

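View pics/w6_o.png

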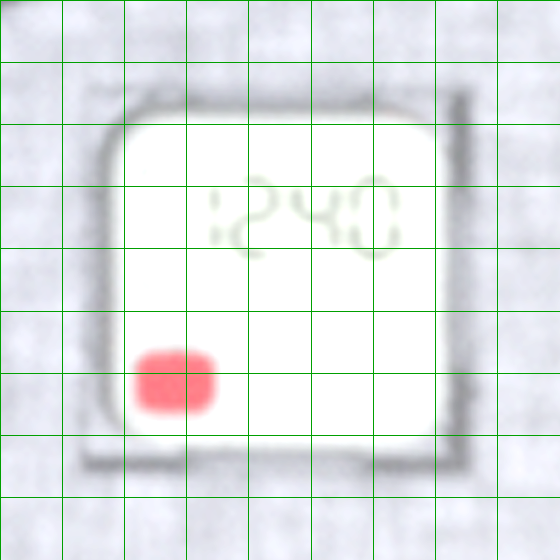

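The timer is in its cutout at (280,83), level at 32.5 mm (34 over the buttons), so it is home. The thermometer, centred at (333,183), still stands at 50 mm. I'll press it with both fingertips spread along its length over the lip positions.

>>> {"method": "move_arm", "body": {
  "series": [
    [[0, 0.05, 0, -0.05, 0.22, 0, 0.85], [0, 0, 0, 0, 0, -0.6, 0.85], [0, 0, 0, 0, 0, -0.6, 0.85], [0, 0, 0, 0, 0, -0.3, 0.85], [0, 0, 0, 0, 0, 0, 0.85], [0, 0, 0, 0, 0, 0, 0.85]]
  ]
}}

```text
time_s: 12.78
tcp_pos: [0.5656, 0.0736, 0.1359]
ee_rot: [[0.004, 0.312, 0.95], [0.003, 0.95, -0.312], [-1.0, 0.004, 0.003]]
wrist_force: [0.2, 0.7, 0.4]
gripper_width: 0.852
```

>>> {"method": "move_arm", "body": {
  "series": [
    [[0, 0, 0, 0.03, -0.08, -0.1, 0.85], [0, 0, 0, 0, 0, -0.1, 0.85], [0, 0, 0, 0, 0, 0, 0.85]]
  ]
}}

```text
time_s: 13.15
tcp_pos: [0.5683, 0.0689, 0.1253]
ee_rot: [[0.008, 0.312, 0.95], [0.004, 0.95, -0.312], [-1.0, 0.007, 0.006]]
wrist_force: [-0.3, -0.8, 0.2]
gripper_width: 0.853
```

>>> {"method": "move_arm", "body": {
  "series": [
    [[0, 0, 0, 0, 0, -0.05, 0.85], [0, 0, 0, 0, 0, -0.05, 0.85], [0, 0, 0, 0, 0, -0.05, 0.85]]
  ]
}}

```text
time_s: 13.52
tcp_pos: [0.5686, 0.0689, 0.1168]
ee_rot: [[0.009, 0.312, 0.95], [0.005, 0.95, -0.312], [-1.0, 0.007, 0.007]]
wrist_force: [-0.7, 0.1, 1.3]
gripper_width: 0.852
```

>>> {"method": "move_arm", "body": {
  "series": [
    [[0, 0, 0, 0, 0, -0.05, 0.85], [0, 0, 0, 0, 0, -0.05, 0.85]]
  ]
}}

```text
time_s: 13.78
tcp_pos: [0.5696, 0.0691, 0.1117]
ee_rot: [[0.012, 0.311, 0.95], [0.005, 0.95, -0.311], [-1.0, 0.008, 0.01]]
wrist_force: [-0.0, -0.3, -0.3]
gripper_width: 0.851
```

>>> {"method": "move_arm", "body": {
  "series": [
    [[0, 0, 0, 0, 0, -0.04, 0.85], [0, 0, 0, 0, 0, 0, 0.85]]
  ]
}}

```text
time_s: 14.02
tcp_pos: [0.5693, 0.0691, 0.1085]
ee_rot: [[0.011, 0.312, 0.95], [0.005, 0.95, -0.312], [-1.0, 0.008, 0.009]]
wrist_force: [-0.4, -0.1, 2.4]
gripper_width: 0.849
```

Now a firm push against the floor.

>>> {"method": "move_arm", "body": {
  "series": [
    [[0, 0, 0, 0, 0, -0.03, 0.85], [0, 0, 0, 0, 0, -0.02, 0.85]]
  ]
}}

```text
time_s: 14.28
tcp_pos: [0.5693, 0.0692, 0.1083]
ee_rot: [[0.01, 0.311, 0.95], [0.003, 0.95, -0.311], [-1.0, 0.006, 0.009]]
wrist_force: [-2.2, 0.8, 7.9]
gripper_width: 0.847
```

>>> {"method": "move_arm", "body": {
  "series": [
    [[0, 0, 0, 0, 0, -0.05, 0.85], [0, 0, 0, 0, 0, -0.03, 0.85]]
  ]
}}

```text
time_s: 14.52
tcp_pos: [0.5692, 0.0694, 0.1083]
ee_rot: [[0.01, 0.309, 0.951], [0.002, 0.951, -0.309], [-1.0, 0.005, 0.009]]
wrist_force: [-3.9, 0.5, 9.3]
gripper_width: 0.856
```

>>> {"method": "move_arm", "body": {
  "series": [
    [[0, 0, 0, 0, 0, 0.3, 0.85], [0, 0, 0, 0, 0, 0.7, 0.85], [0, 0, 0, 0.4, 0, 0.7, 0.85], [0, 0, 0, 0.6, 0, 0.3, 0.85], [0, 0, 0, 0.6, 0, 0, 0.85], [0, 0, 0, 0, 0, 0, 0.85], [0, 0, 0, 0, 0, 0, 0.85]]
  ]
}}

```text
time_s: 15.4
tcp_pos: [0.665, 0.0691, 0.2302]
ee_rot: [[0.006, 0.31, 0.951], [0.002, 0.951, -0.31], [-1.0, 0.004, 0.005]]
wrist_force: [-0.8, 0.7, 0.4]
gripper_width: 0.851
```

```bash
python3 look.py w7 meter_mid timer_mid; python3 - <<'E'
from h import *
import pickle
im,d,P,s=pickle.load(open("w7.pkl","rb")); W=wcloud(d,P)
a=np.deg2rad(-18.4);X=np.array([np.cos(a),np.sin(a)]);Y=np.array([-X[1],X[0]])
for c,I,J in [((.464,.050),(-20,0,20),(-20,0,20)),((.567,.069),(-24,0,24),(-60,-50,-40,-20,0,20,40,50,60))]:
    L=np.stack([(W[...,:2]-c)@X,(W[...,:2]-c)@Y],-1)
    for i in I:
        print([ (round(float(np.nanmedian(W[(abs(L[...,0]*1e3-i)<4)&(abs(L[...,1]*1e3-j)<4)][:,2]))*1e3,1)) for j in J])
E
```

```text
t 15.4 tcp [0.665  0.0691 0.2302] F [-0.8  0.7  0.4] w 0.8508997504833812
[[ 0.006  0.31   0.951]
 [ 0.002  0.951 -0.31 ]
 [-1.     0.004  0.005]]
meter_mid [504.  12.] 0.74 z [ 4.7 25.3 27.4] rect [537.8 330.7] [62.  31.8] 85.2
meter_mid [290.  94.] 0.57 z [35.1 38.7 40.6] rect [569.2  72. ] [138.5  61.6] 71.3
timer_mid [ 36. 213.] 0.91 z [ 3.4 15.8 18.5] rect [ 562.2 -353.6] [55.8 55.3] 48.8
timer_mid [239.  15.] 0.89 z [25.4 32.2 33.7] rect [474.4  46.7] [55.6 35.6] 68.4
timer_mid [310.  63.] 0.52 z [22.7 30.1 35. ] rect [548.1  78.8] [230.7 172.3] 71.5
[nan, nan, nan]
[32.5, 32.7, 32.3]
[32.5, 32.6, 32.2]
[37.7, 38.0, 38.2, 38.2, 38.0, 39.2, 39.1, 38.7, 36.3]
[38.3, 38.3, 38.2, 39.0, 38.0, 39.7, 39.8, 39.6, 37.9]
[37.3, 38.2, 38.3, 38.5, 38.1, 39.8, 39.7, 39.1, 36.7]
  return np.nanmean(a, axis, out=out, keepdims=keepdims)
```

View pics/w7.png

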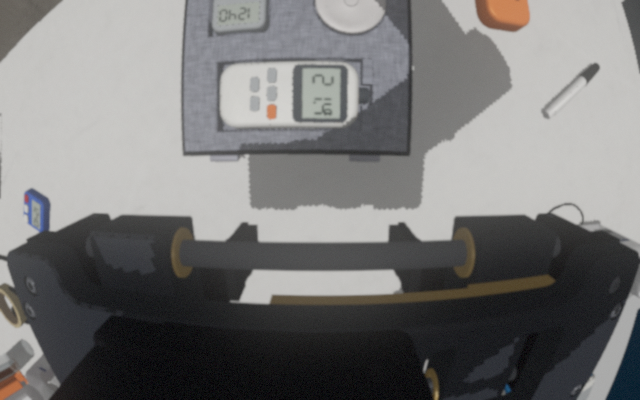

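```bash
python3 - <<'E' 2>/dev/null
from h import *
import pickle
im,d,P,s=pickle.load(open("w6.pkl","rb")); W=wcloud(d,P)
a=np.deg2rad(-18.4);X=np.array([np.cos(a),np.sin(a)]);Y=np.array([-X[1],X[0]])
L=np.stack([(W[...,:2]-(.567,.069))@X,(W[...,:2]-(.567,.069))@Y],-1)
for i in (-24,0,24):
    print([ (round(float(np.nanmedian(W[(abs(L[...,0]*1e3-i)<4)&(abs(L[...,1]*1e3-j)<4)][:,2]))*1e3,1)) for j in (-60,-50,-40,-20,0,20,40,50,60)])
E
```

```text
[249.0, 249.1, 243.0, 242.4, 242.4, 243.9, 249.4, 249.4, 263.4]
[49.0, 49.4, 204.4, 50.4, 49.2, 179.3, 50.9, 263.2, 268.6]
[48.8, 49.2, 49.6, 49.9, 49.5, 51.1, 249.7, 259.4, 267.9]
```

```bash
python3 -c "
from station import r
print(r.finish_job(), r.sense()['time_s'])"
```

```text
the job is handed in; nothing more can be done
the job is handed in; nothing more can be done
```

The job is done and handed in, with about 16 s of the 48 s used. No verdict is reported back.

- **Timer:** I gripped the grey timer, set it face up on the lips of the square cutout, released it and pressed it in the middle. It bottomed with 28 N. The depth picture then showed it level at about 32.5 mm, or 34 mm over the buttons, against 32 mm expected when home.
- **Thermometer:** I pressed the white thermometer with both fingertips spread over the lip positions. It stopped at a tip height of 38.3 mm, though only about 9 N registered there. Its body top read about 38 mm along its length, which is fully home.
- **One oddity:** The display end of the thermometer read about 1.5 mm higher. The same step was there before pressing, so I take it as the raised display bezel and not a tilt. Part of the earlier depth picture was hidden by the gripper.
- **Last check:** The final picture covered only the display half of the timer, which still read 32.5 mm. The blue timer, the orange thermometer, the marker and the dish were not touched. The tape was not touched either, though I took no final check of its position.

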